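# Lay a sleeve in the inspection cradle and set its lock nut a quarter turn off

## Robot

A 6-joint arm with a two-finger parallel gripper is mounted at the origin on the work surface. World frame = base frame: x ahead of the robot, y to its left, z up, the work surface at z = 0. Lengths are in m, angles in rad, forces in N, time in s.
With the tool pointing down it reaches from about 0.325 to 0.775 m from the base axis. Payload 5.5 kg.
Tool frame: the origin (TCP) lies midway between the tips of the shut fingers; the grasp point (between the pads) lies 19 mm behind it; z points along the fingers, y is the line along which they close (so a half turn about z gives the same grasp; the last joint's range is limited). The gripper opens to 88 mm and grips with 3 to 60 N. Pads are 20 mm wide; open, the fingers measure 115 mm over their backs; the gripper's body (75 mm by 178 mm) begins 61 mm behind the grasp point.
Start: joints at [1.102, 0.091, 1.231, -0, 1.82, -0.057], TCP at [0.24, 0.55, 0.223] pointing down, gripper open.
Joint ranges: [-2.87, 2.87], [-0.86, 2.18], [0.17, 2.46], [-1.51, 4.65], [0.06, 2.69], [-2.65, 2.65]. Speed limits (rad/s): [2.57, 2.57, 3.01, 3.14, 3.14, 3.14].

## Interface

Orientations are given as a unit quaternion [w, x, y, z].
In Python, from station import manip, optics, recognise, mark_of gives the robot as it stands.
- The arm moves only by the shell command python3 -m creep 'ROWS' [FORCE]. ROWS is text: rows parted by semicolons, each of 5 numbers parted by spaces: the opening, from 0 (shut) to 1 (fully open), then the shift along the tool's x, y, z normalised to -1 to 1, where 1 is 50 mm, then the turn about the tool's z normalised to -1 to 1, where 1 is 5 degrees. In form: hand x y z turn; .... A call has 1 to 20 rows; each row shifts and turns the commanded pose from where the row before left it, along the tool's axes as they then stand; what a row does not reach is not made up. A row lasts 1/8 s, in which the tool goes at most 62.5 mm and 10.7 degrees, less where a joint would pass 70% of its speed; a pose out of reach is approached as far as the arm can. A call with a number of a shift or a turn outside -1 to 1 is refused whole. A call with a gripper value outside its range is refused whole. The fingers move at their own pace and stop on an object; FORCE is the grip in N (left out, the last holds). Time passes only in rows, so rows that do not move let the fingers close. It gives the time, the measured TCP pose, the force, the opening and the grip force at its end, in the units of the state.
- manip.get_obs(): the state, without advancing time (a new reading comes with each control period).
- optics.capture(name): name is "side" or "top" or "wrist"; returns (picture, depth): 384x512x3 uint8, red, green, blue; 384x512 float32, m along the optical axis (not along the pixel's ray), 0 where there is no reading.
- optics.camera_model(name): a dict with "vfov" (degrees; the focal length in pixels is half the picture's height over the tangent of half this angle, whatever the lens; pixels are square), "cx", "cy" (the principal point, pixels), "rvec" (rotation vector, rad) and "tvec" (3), from world to camera coordinates, as OpenCV has them. Camera axes: x right, y down, z forward; pixel columns grow to the right and rows downward; lengths in m; the calibration is good to about 2 mm. A picture is of the moment at which its call begins: read the wrist's pose just before it. camera_model takes no time and is no camera call; for the wrist camera it gives the pose at the moment of the call.
- manip.hand_in(): hands the job in; it is judged then, once.
Trained networks look in the newest picture that a camera, given by its name, has taken for a name from the list of things; names that differ only in an ending like _2 or _b are one class to them, and where a whole thing is asked for, a point or a joint stands for the part that bears it (a point fixed in the world has none). Each returns a list of dicts, best first, with "p" (0 to 1); they miss things now and then, are a little off and sometimes report something else, mostly with a low value. They report only what shows in the picture. A call takes as long as a camera call. They do not tell look-alikes from the thing itself.
- recognise(camera, target): "uv" ([column, row] in pixels, amid what is visible of it).
- mark_of(camera, target): "uv" ([column, row] in pixels: a listed point, or the origin of a listed thing).
The state is a dict: "time": time; "qpos": joint angles; "joint_velocities": joint speeds; "joint_torque": joint torques, N m; "tool_pos": TCP position; "ee_rot": TCP orientation; "force": force on the tool from outside, world axes, zero at the start; "moment": the same for the moment, N m; "opening": finger opening in m; "grasp_force": force on a finger pad.
Only numpy, scipy, OpenCV 4.12 (cv2) and the standard library are available. Lean on these libraries where they do the work, as an engineer would, in place of code of your own. Each camera call takes 0.05 s, during which the arm holds its last target. There are 200 camera calls.

## Task

Pick up the black sleeve that stands on the fixture plate, lay it on its side centred in the two vees of the blue cradle, without dropping or toppling it, and let go of it. Then screw the cradle's knurled brass lock nut down (clockwise) until it bottoms out, back it off a quarter turn so that the cradle could still be nudged into line, and finish still gripping the nut there: do not let go. Leave the sleeve lying in the vees, and the ring gauge, the mouse and the datum ball where they are.

Things in the scene. Friction and masses are not known exactly. Their poses are not given: they have to be found in the camera images.
- sleeve: matt black cylinder, 40 mm diameter, 90 mm long, about 0.25 kg, three small red dots round its middle, bright rings near both ends (both ends alike for this job). Starts standing upright. Origin: centre of the end it stands on; z is its long axis, towards the other end.
- sleeve_mid (a point): middle of the sleeve, on its axis, 45 mm from either end
- cradle: fixed blue cradle on the plate. Origin: centre of its underside below the vees, 10 mm above the work surface; x runs along the vees towards the nut, z up. Base bar 12 mm thick, 34 wide, x -52 to +128 mm. Two steel 90 degree vees 10 mm thick at x = -32 and +32 mm, open upward, 43 wide, bottoms 22 and tops 40 mm above the underside; free beside and between them for fingers
- fixture_plate: fixed aluminium plate with rows of dark holes, on which everything stands: 420 x 860 mm, 10 mm thick; origin at the centre of its underside
- cradle_seat (a point): where the middle of the sleeve lies when it rests centred in the vees: on the cradle's centre line, 50 mm above the cradle's underside (60 mm above the work surface). Axes as the cradle's.
- lock_nut: knurled brass nut, 35 mm diameter, 22 mm high, red mark on its top, on an upright steel stud of the cradle at the cradle's x = +115 mm. Its underside is 30 mm above the cradle's underside when home; the stud ends 56 mm above the cradle's underside. It cannot come off. Origin: centre of the nut's underside, z up; it turns with the nut.
- nut_mid (a point): centre of the nut, 11 mm above its underside: the point to grip, with the fingers straddling it from above
- nut_turn (a joint): turn of the nut in rad: 0 = bottomed out (a hard stop), grows as it is unscrewed (anticlockwise seen from above); right-hand thread, it climbs 3 mm a turn; a quarter turn off = 1.571. It starts 2.0 to 3.6 rad off. Stiff: about 0.05 N m to turn, and it stays where it is left.
- ring_gauge: bystander: bright steel ring, 60 mm outside, 36 mm inside, 22 mm high, lying flat; origin at the centre of its underside
- mouse: bystander: black computer mouse, 105 x 60 x 34 mm; origin at the centre of its underside
- datum_ball: bystander: white 25 mm ball on a steel stem on a round 56 mm foot, 77 mm high; origin at the centre of its underside
There are look-alikes about, which are no part of the job. Leave any pink look-alike of the sleeve alone.

How it is judged:
On the way, in this order (a step that is already met when the one before it is completed fails the run):
1. the sleeve lies in both vees, let go and at rest (angle between the z axis of sleeve and the x axis of cradle, either way round below 0.12 rad and x of sleeve_mid in the frame of cradle_seat between -0.015 and 0.015 m and y of sleeve_mid in the frame of cradle_seat between -0.005 and 0.005 m and z of sleeve_mid in the frame of cradle_seat between -0.005 and 0.005 m and contact force between sleeve and the fingers below 0.3 N and linear speed of sleeve below 0.05 m/s), for 0.2 s.
2. the nut is screwed down until it bottoms out (within 0.06 rad), by the fingers (value of joint nut_turn below 0.06 rad and contact force between the fingers and lock_nut above 1 N), for 0.1 s.
At the end, for the whole second after the job is handed in: The nut stands 90 degrees (within 15) off its bottom stop, at rest, gripped with over 2 N; the sleeve lies in both vees, untouched and at rest, along the cradle within 7 degrees, its middle within 15 mm of the seat lengthwise and 5 mm sideways and in height (all of step 1 and value of joint nut_turn between 1.311 and 1.831 rad and velocity of joint nut_turn between -0.1 and 0.1 rad/s and contact force between the fingers and lock_nut above 2 N); the arm keeps its last pose, push and grip.
It fails at once if the sleeve is dropped, thrown or toppled (moving faster than 0.5 m/s with no finger on it) (linear speed of sleeve above 0.5 m/s and contact force between the fingers and sleeve below 0.1 N).
It fails at once if the ring gauge is displaced by more than 25 mm (distance of ring_gauge from where it was at the start of the episode above 0.025 m).
It fails at once if the mouse is displaced by more than 25 mm (distance of mouse from where it was at the start of the episode above 0.025 m).
It fails at once if the datum ball is displaced by more than 25 mm (distance of datum_ball from where it was at the start of the episode above 0.025 m).
It also fails if it takes over 72 s, if anything falls off the work surface, if the arm or the gripper's body presses on something with over 40 N, if the wrist force passes 120 N, or if a joint passes its speed limit or range.

## Working session

There is one attempt and no reset: what is moved stays moved. The work goes in short steps, Python scripts to look and compute and a shell command to move; the robot and the scene stay as the last step left them, time stands still between calls to the robot, and variables do not carry over. Pictures are saved under pics/ and viewed, at most 10 in all, crops included, and the job is handed in when it is done.

```bash
ls; mkdir -p pics; cat > h.py <<'E'
import numpy as np, cv2
from scipy.spatial.transform import Rotation as R
from station import manip, optics, recognise, mark_of
def model(n):
    m=optics.camera_model(n); f=192/np.tan(np.radians(m["vfov"])/2)
    return f,m["cx"],m["cy"],R.from_rotvec(np.ravel(m["rvec"])).as_matrix(),np.ravel(m["tvec"])
def ray(m,uv):
    f,cx,cy,Rm,t=m
    return -Rm.T@t, Rm.T@np.array([(uv[0]-cx)/f,(uv[1]-cy)/f,1])
def at_z(m,uv,z):
    o,d=ray(m,uv); return o+d*(z-o[2])/d[2]
def cloud(m,D):
    f,cx,cy,Rm,t=m; v,u=np.mgrid[:384,:512]
    P=np.stack([(u-cx)/f*D,(v-cy)/f*D,D],-1); return (P-t)@Rm
def proj(m,P):
    f,cx,cy,Rm,t=m; c=Rm@np.asarray(P)+t; return c[:2]/c[2]*f+[cx,cy]
def state():
    s=manip.get_obs(); r=R.from_quat(np.roll(s["ee_rot"],-1)).as_matrix()
    print("t",s["time"],"tcp",np.round(s["tool_pos"],4),"x",np.round(r[:,0],3),"y",np.round(r[:,1],3),"op",s["opening"],"gf",s["grasp_force"],"F",np.round(s["force"],1),"q6",round(s["qpos"][5],3)); return np.array(s["tool_pos"]),r
E
python3 - <<'E'
from h import *
state()
ims=[]
for n in("side","top","wrist"):
    im,D=optics.capture(n); m=model(n); np.save(n+"D.npy",D); cv2.imwrite(n+".png",im[...,::-1]); ims.append(im[...,::-1])
    print(n,"pos",np.round(-m[3].T@m[4],3),"f",m[0])
    if n=="wrist": continue
    for t in("sleeve","cradle","cradle_seat","nut_mid","lock_nut","ring_gauge","mouse","datum_ball"):
        print(t,[(np.round(d["uv"]),round(d["p"],2),np.round(at_z(m,d["uv"],{"nut_mid":.052,"cradle_seat":.06,"cradle":.01,"lock_nut":.041}.get(t,.01)),3)) for d in mark_of(n,t)[:3]])
cv2.imwrite("pics/a.png",np.vstack([ims[1],]));cv2.imwrite("pics/b.png",ims[0])
E
```

```text
pics
t 0.0 tcp [0.24   0.5496 0.2215] x [-0.916  0.4    0.   ] y [ 0.4    0.916 -0.002] op 0.08798998962487466 gf 0.0 F [-0.5 -0.3 -0.1] q6 -0.057
side pos [ 0.293 -0.787  0.984] f 493.8398069083128
sleeve [(array([157., 174.]), 0.87, array([0.269, 0.19 , 0.01 ])), (array([237., 176.]), 0.57, array([0.478, 0.123, 0.01 ]))]
cradle [(array([283., 254.]), 0.56, array([ 0.522, -0.155,  0.01 ])), (array([332., 242.]), 0.52, array([ 0.648, -0.153,  0.01 ]))]
cradle_seat [(array([287., 242.]), 0.83, array([ 0.531, -0.156,  0.06 ]))]
nut_mid [(array([292., 340.]), 0.65, array([ 0.468, -0.385,  0.052])), (array([333., 236.]), 0.58, array([ 0.641, -0.163,  0.052])), (array([286., 254.]), 0.53, array([ 0.52 , -0.183,  0.052]))]
lock_nut [(array([331., 245.]), 0.66, array([ 0.63 , -0.179,  0.041]))]
ring_gauge [(array([346., 199.]), 0.96, array([ 0.732, -0.035,  0.01 ]))]
mouse [(array([290., 341.]), 0.71, array([ 0.472, -0.366,  0.01 ]))]
datum_ball [(array([215., 122.]), 0.68, array([0.468, 0.363, 0.01 ]))]
top pos [0.287 0.007 1.202] f 482.3055014366899
sleeve [(array([182., 289.]), 0.84, array([0.273, 0.202, 0.01 ])), (array([211., 206.]), 0.72, array([0.476, 0.13 , 0.01 ])), (array([208., 205.]), 0.68, array([0.479, 0.139, 0.01 ]))]
cradle [(array([316., 186.]), 0.61, array([ 0.522, -0.133,  0.01 ]))]
cradle_seat [(array([323., 180.]), 0.85, array([ 0.527, -0.145,  0.06 ])), (array([207., 206.]), 0.4, array([0.468, 0.136, 0.06 ]))]
nut_mid [(array([332., 137.]), 0.68, array([ 0.635, -0.173,  0.052]))]
lock_nut [(array([330., 136.]), 0.73, array([ 0.642, -0.17 ,  0.041])), (array([324., 182.]), 0.16, array([ 0.526, -0.149,  0.041]))]
ring_gauge [(array([272., 108.]), 0.67, array([ 0.729, -0.028,  0.01 ]))]
mouse [(array([409., 199.]), 0.81, array([ 0.484, -0.365,  0.01 ]))]
datum_ball [(array([121., 213.]), 0.96, array([0.463, 0.357, 0.01 ]))]
wrist pos [0.162 0.583 0.385] f 323.12377620267455
```

View pics/a.png

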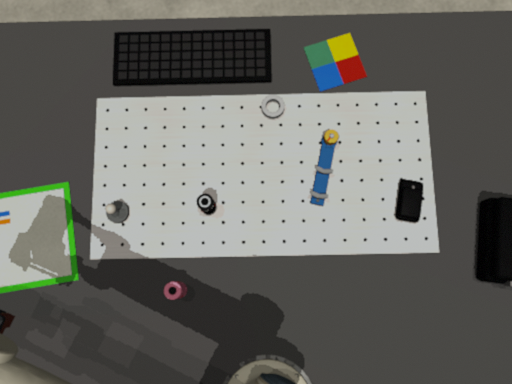

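View pics/b.png

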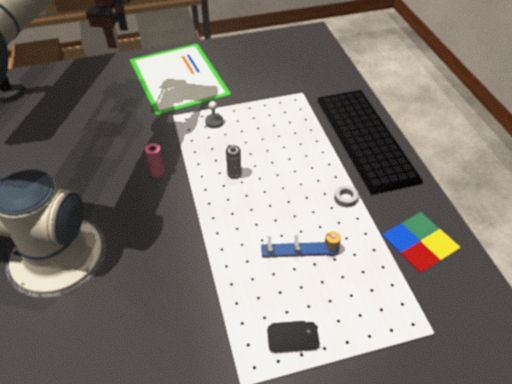

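Top view: black sleeve at about (207,204), pink look-alike at (174,290), cradle vees at (318,194)/(324,169), nut at (331,136). The side view agrees, with the sleeve at (233,160) and the nut at (333,240). Next I'll refine these positions with depth.

```bash
python3 - <<'E'
from h import *
for n in("top","side"):
    m=model(n); P=cloud(m,np.load(n+"D.npy")); im=cv2.imread(n+".png"); hsv=cv2.cvtColor(im,cv2.COLOR_BGR2HSV)
    z=P[...,2]; near=lambda x,y,r:np.hypot(P[...,0]-x,P[...,1]-y)<r
    pl=near(.55,0.0,.06)&(z>-.02)&(z<.04); print(n,"plate z",np.median(z[pl]))
    s=P[near(.476,.133,.05)&(z>.085)&(z<.12)]; print("sleeve top",len(s),np.round(s.mean(0),4),np.round((s.min(0)+s.max(0))/2,4),np.round(np.ptp(s,0),3))
    s=P[near(.476,.133,.06)&(z>.03)&(z<.12)]; print("sleeve side",np.round(s.min(0),3),np.round(s.max(0),3))
    yel=(hsv[...,0]>12)&(hsv[...,0]<35)&(hsv[...,1]>90)&near(.638,-.17,.05)
    s=P[yel]; q=s[s[:,2]>np.percentile(s[:,2],95)-.006]; print("nut",len(q),np.round(q.mean(0),4),np.round((q.min(0)+q.max(0))/2,4),np.round(np.ptp(q,0),3))
    blue=(hsv[...,0]>100)&(hsv[...,0]<125)&(hsv[...,1]>120)&near(.55,-.15,.12)
    b=P[blue&(z>.015)&(z<.03)]; c=b.mean(0); w,V=np.linalg.eigh(np.cov(b[:,:2].T)); d=V[:,1]*np.sign(V[0,1]); e=(b-c)[:,:2]@d
    print("bar",len(b),np.round(c,4),"dir deg",np.degrees(np.arctan2(d[1],d[0])),"ends",np.round(c[:2]+d*e.min(),4),np.round(c[:2]+d*e.max(),4), "zmed",np.median(b[:,2]))
    vg=P[near(.53,-.15,.06)&(z>.036)&(z<.06)]; print("vees",len(vg),np.round(vg.mean(0),4))
    for x in (vg[(vg[:,:2]-[.529,-.15])@d>0],vg[(vg[:,:2]-[.529,-.15])@d<0]): print("  vee",len(x),np.round(x.mean(0),4))
E
```

```text
top plate z 0.009159569601700703
sleeve top 241 [0.4714 0.1353 0.0986] [0.4713 0.1356 0.096 ] [0.039 0.038 0.02 ]
sleeve side [0.452 0.116 0.03 ] [0.491 0.154 0.106]
nut 122 [ 0.6347 -0.1707  0.0626] [ 0.6342 -0.1706  0.0645] [0.034 0.032 0.01 ]
bar 594 [ 0.5571 -0.1505  0.0211] dir deg -12.833662602168669 ends [ 0.4744 -0.1317] [ 0.6368 -0.1687] zmed 0.021070646827461917
vees 118 [ 0.5232 -0.1453  0.0433]
  vee 60 [ 0.5538 -0.1525  0.0433]
  vee 58 [ 0.4916 -0.1378  0.0433]
side plate z 0.01136703479878563
sleeve top 191 [0.4709 0.1296 0.0986] [0.4722 0.1331 0.0955] [0.04  0.041 0.021]
sleeve side [0.452 0.112 0.03 ] [0.492 0.154 0.106]
nut 112 [ 0.6338 -0.1764  0.0646] [ 0.6339 -0.1747  0.0653] [0.034 0.034 0.008]
bar 448 [ 0.5659 -0.1603  0.0233] dir deg -14.629860398095348 ends [ 0.478  -0.1374] [ 0.6445 -0.1808] zmed 0.023294589091233324
vees 109 [ 0.5248 -0.1428  0.0445]
  vee 56 [ 0.5549 -0.1503  0.0442]
  vee 53 [ 0.4929 -0.1348  0.0449]
```

```bash
python3 -m creep '1 -0.3 -0.2 0 0; 1 -0.5 -0.4 0 0; 1 -0.57 -0.43 0 0; 1 -0.57 -0.43 0 0; 1 -0.57 -0.43 0 0; 1 -0.57 -0.43 0 0; 1 -0.57 -0.43 0 0; 1 -0.57 -0.43 0 0; 1 -0.57 -0.43 0 0; 1 -0.57 -0.43 0 0; 1 -0.57 -0.43 0 0; 1 -0.57 -0.43 0 0; 1 -0.57 -0.43 0 0; 1 -0.3 -0.35 0 0; 1 -0.2 -0.1 0 0; 1 0 0 0 -1; 1 0 0 0 -1; 1 0 0 0 0; 1 0 0 0 0'
python3 - <<'E'
from h import *
p,r=state()
im,D=optics.capture("wrist"); m=model("wrist"); cv2.imwrite("pics/c.png",im[...,::-1])
P=cloud(m,D); s=P[(np.hypot(P[...,0]-.472,P[...,1]-.134)<.04)&(P[...,2]>.085)&(P[...,2]<.115)]
if len(s):
  c,rad=cv2.minEnclosingCircle(s[:,:2].astype(np.float32)); print(len(s),s.mean(0),c,rad)
print("to sleeve in tool /50mm",r.T@(np.array([.472,.1345,.055])-p)/.05)
E
```

```text
time: 3.32
tool_pos: [0.4713, 0.1337, 0.2227]
ee_rot: [0.0, 0.119, 0.993, 0.0]
force: [0.2, 0.7, 0.4]
opening: 0.0876
grasp_force: 0.0
t 3.325 tcp [0.4713 0.1337 0.2227] x [-0.972  0.236 -0.   ] y [0.236 0.972 0.   ] op 0.08763701838009728 gf 0.0 F [0.2 0.7 0.4] q6 -1.125
1515 [0.47065518 0.13581038 0.09957948] (0.4723610281944275, 0.13537177443504333) 0.020172974094748497
to sleeve in tool /50mm [-0.01003294  0.01942629  3.35363503]
```

View pics/c.png

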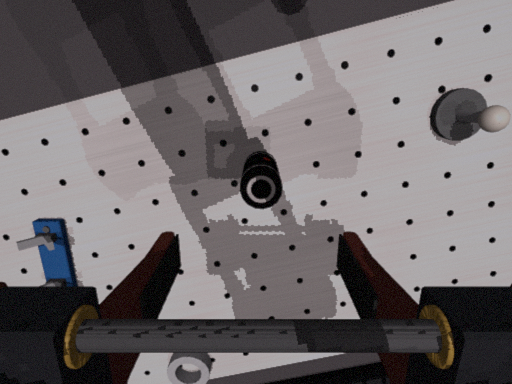

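Wrist view: the sleeve's top ring is at (262,188), midway between the fingers. Now I'll descend over it and grip lightly.

```bash
python3 -m creep '1 -0.02 0.03 0.4 0; 1 0 0 0.6 0; 1 0 0 0.6 0; 1 0 0 0.6 0; 1 0 0 0.5 0; 1 0 0 0.4 0; 1 0 0 0.25 0; 1 0 0 0 0; 0 0 0 0 0; 0 0 0 0 0; 0 0 0 0 0; 0 0 0 0 0; 0 0 0 0 0; 0 0 0 0 0; 0 0 0 0 0; 0 0 0 0 0' 6
python3 - <<'E'
from h import *
state()
E
```

```text
time: 5.38
tool_pos: [0.4727, 0.1349, 0.0553]
ee_rot: [0.0, 0.118, 0.993, 0.0]
force: [-0.5, 1.1, 0.5]
opening: 0.0401
grasp_force: 6.0
t 5.375 tcp [0.4727 0.1349 0.0553] x [-0.972  0.235 -0.   ] y [0.235 0.972 0.   ] op 0.0400607669229197 gf 5.998450666666031 F [-0.5  1.1  0.5] q6 -1.125
```

```bash
python3 -m creep '0 -0.1 0 -0.01 0; 0 -0.1 0 -0.01 0; 0 -0.1 0 -0.01 0; 0 -0.1 0 -0.01 0; 0 -0.1 0 0.01 0; 0 -0.1 0 0.01 0; 0 -0.1 0 0.03 0; 0 -0.1 0 0.03 0; 0 -0.1 0 0.04 0; 0 -0.1 0 0.04 0; 0 0 0 0 0' 6
python3 - <<'E'
from h import *
p,r=state()
im,D=optics.capture("wrist"); m=model("wrist"); i2,_=optics.capture("side"); u=proj(model("side"),p).astype(int); print(u)
c=cv2.resize(i2[max(u[1]-75,0):u[1]+75,u[0]-100:u[0]+100],(600,450),interpolation=cv2.INTER_CUBIC)
cv2.imwrite("pics/d.png",c[...,::-1])
E
```

```text
time: 6.75
tool_pos: [0.523, 0.1227, 0.0502]
ee_rot: [0.002, 0.119, 0.993, 0.0]
force: [1.3, -1.5, 4.5]
opening: 0.0402
grasp_force: 6.0
t 6.75 tcp [0.523  0.1227 0.0502] x [-0.972  0.235 -0.004] y [0.235 0.972 0.001] op 0.04024428844690877 gf 6.0014741867780685 F [ 1.3 -1.5  4.5] q6 -1.166
[252 162]
```

View pics/d.png

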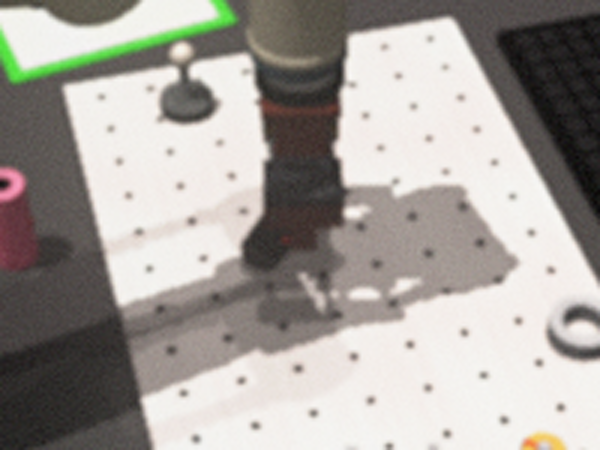

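Crop: the sleeve is now tilted about 45°, its foot on the plate at (260,250) and its top between the fingers. Continuing the arc.

```bash
python3 -m creep '0 -0.09 0 0.055 0; 0 -0.09 0 0.055 0; 0 -0.08 0 0.07 0; 0 -0.08 0 0.07 0; 0 -0.07 0 0.08 0; 0 -0.07 0 0.08 0; 0 -0.05 0 0.09 0; 0 -0.05 0 0.09 0; 0 -0.04 0 0.08 0; 0 -0.04 0 0.07 0; 0 0 0 0 0; 0 0 0 0 0' 6
python3 - <<'E'
from h import *
p,r=state()
im,D=optics.capture("wrist"); m=model("wrist"); i2,_=optics.capture("side"); u=proj(model("side"),p).astype(int); print(u)
c=cv2.resize(i2[max(u[1]-50,0):u[1]+50,u[0]-70:u[0]+70],(420,300),interpolation=cv2.INTER_CUBIC)
c=np.hstack([c,cv2.resize(im,(380,300))]); cv2.imwrite("pics/e.png",c[...,::-1])
E
```

```text
time: 8.35
tool_pos: [0.5525, 0.1153, 0.0113]
ee_rot: [-0.001, 0.118, 0.993, -0.0]
force: [0.7, -0.8, -0.6]
opening: 0.0398
grasp_force: 6.0
t 8.35 tcp [0.5525 0.1153 0.0113] x [-0.972  0.235  0.002] y [ 0.235  0.972 -0.001] op 0.03984730567531192 gf 5.999667048454285 F [ 0.7 -0.8 -0.6] q6 -1.188
[264 172]
```

View pics/e.png

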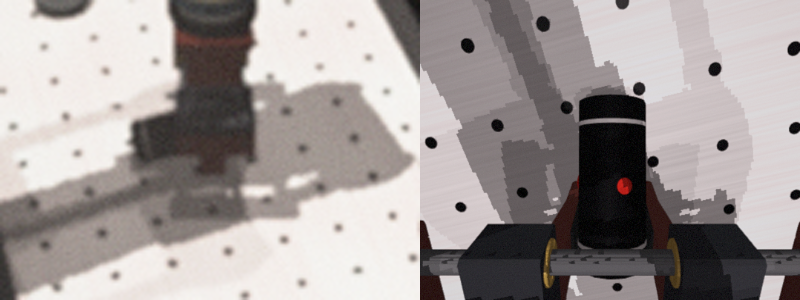

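The sleeve is practically flat: red dot at (624,186), ends at about y=97 and y=248 in the right-hand image. Next I'll measure its tilt and middle from the depth.

```bash
cat > sl.py <<'E'
from h import *
p,r=state(); im,D=optics.capture("wrist"); m=model("wrist"); L=(cloud(m,D)-p)@r  # tool coords
k=(abs(L[...,1])<.03)&(abs(L[...,0])<.12)&(L[...,2]<-.012)&(L[...,2]>-.06)&(D>.05)&(im.max(2)<70)
S=L[k]; c=S[abs(S[:,1])<.005]; c=c[c[:,0]>.012]
a=np.polyfit(c[:,0],c[:,2],1); print(len(S),"slope deg",np.degrees(np.arctan(a[0])),"x range",np.percentile(c[:,0],[.5,99.5]),"top z",np.polyval(a,[0,.06]))
for x0 in np.arange(.015,.08,.01):
    q=S[(abs(S[:,0]-x0)<.005)]; print(round(x0,3),len(q),np.round([q[:,1].min(),q[:,1].max(),np.median(q[:,2])],4) if len(q) else "")
for q in mark_of("wrist","sleeve_mid")[:2]: print("mid tool",np.round(r.T@(at_z(m,q["uv"],p[2]+.019)-p),4),q["p"])
E
python3 sl.py
```

```text
t 8.45 tcp [0.5525 0.1153 0.0114] x [-0.972  0.235  0.002] y [ 0.235  0.972 -0.001] op 0.039957241477159844 gf 5.999544337391853 F [ 0.4  0.3 -0.8] q6 -1.188
19518 slope deg 19.29848960933203 x range [0.01235221 0.07368869] top z [-0.0617557  -0.04074578]
0.015 4807 [-0.03    0.03   -0.0517]
0.025 2372 [-0.0192  0.0195 -0.0509]
0.035 2216 [-0.0191  0.0196 -0.0469]
0.045 2448 [-0.0192  0.0194 -0.0439]
0.055 2314 [-0.0193  0.0188 -0.0406]
0.065 1976 [-0.0193  0.0188 -0.0363]
0.075 691 [-0.0176  0.0167 -0.0356]
mid tool [ 0.0202 -0.001  -0.019 ] 0.95
```

The sleeve has slid up in the pads and is still inclined about 19°, head end up. A plain release would drop it, so I'll ease the grip gradually and see whether it slides down under control.

```bash
python3 -m creep '0.43 0 0 0 0; 0.43 0 0 0 0' 3; python3 -m creep '0.445 0 0 0 0; 0.445 0 0 0 0' 3;  python3 -m creep '0.452 0 0 0 0; 0.452 0 0 0 0' 3; python3 sl.py
```

```text
time: 8.8
tool_pos: [0.5531, 0.1153, 0.0119]
ee_rot: [-0.0, 0.118, 0.993, -0.0]
force: [0.5, -0.2, -2.1]
opening: 0.0397
grasp_force: 3.0
time: 9.05
tool_pos: [0.5533, 0.1152, 0.0121]
ee_rot: [0.0, 0.118, 0.993, 0.0]
force: [-0.8, 0.0, -2.0]
opening: 0.04
grasp_force: 3.0
time: 9.3
tool_pos: [0.5534, 0.1152, 0.0122]
ee_rot: [0.0, 0.118, 0.993, -0.0]
force: [-1.1, 0.2, -1.9]
opening: 0.0401
grasp_force: 3.0
t 9.3 tcp [0.5534 0.1152 0.0122] x [-0.972  0.235 -0.   ] y [0.235 0.972 0.   ] op 0.04013430677867014 gf 2.999798096716404 F [-1.1  0.2 -1.9] q6 -1.188
19514 slope deg 19.614895999481966 x range [0.01219726 0.073689  ] top z [-0.06166601 -0.0402834 ]
0.015 4839 [-0.03    0.03   -0.0516]
0.025 2386 [-0.0192  0.0195 -0.0508]
0.035 2231 [-0.0192  0.0196 -0.0466]
0.045 2443 [-0.0193  0.0195 -0.0435]
0.055 2304 [-0.0193  0.0189 -0.0401]
0.065 1936 [-0.0189  0.0189 -0.0359]
0.075 684 [-0.0176  0.0167 -0.0351]
mid tool [ 0.0197 -0.0017 -0.019 ] 0.66
```

```bash
python3 -m creep '0.4 0 0 0 0; 0 0 0 0 0; 0 0 0 0 0; 0 0 0 -0.1 0; 0 0 0 -0.2 0; 0 0 0 -0.4 0; 0 0 0 -0.5 0; 0 0 0 -0.5 0; 0 0 0 -0.4 0; 0 0 0 -0.2 0; 0 0 0 -0.1 0; 0 0 0 0 0' 40; python3 sl.py
```

```text
time: 10.9
tool_pos: [0.5532, 0.1152, 0.1318]
ee_rot: [-0.0, 0.118, 0.993, -0.0]
force: [0.1, 0.4, -1.7]
opening: 0.0394
grasp_force: 40.0
t 10.9 tcp [0.5532 0.1152 0.1318] x [-0.972  0.235  0.001] y [ 0.235  0.972 -0.   ] op 0.03944107923037454 gf 39.999332427978516 F [ 0.1  0.4 -1.7] q6 -1.188
19495 slope deg 19.550073325494004 x range [0.01233925 0.07366239] top z [-0.06130832 -0.04000217]
0.015 4875 [-0.03    0.03   -0.0513]
0.025 2375 [-0.0192  0.0194 -0.0503]
0.035 2179 [-0.0194  0.0195 -0.0463]
0.045 2432 [-0.0194  0.0188 -0.0432]
0.055 2330 [-0.0195  0.0189 -0.0398]
0.065 1966 [-0.0195  0.019  -0.0356]
0.075 696 [-0.0183  0.0168 -0.0347]
mid tool [ 0.0199 -0.001  -0.019 ] 0.77
```

Lifted and rigid in the grip. Carrying it over the cradle.

```bash
python3 -m creep '0 -0.02 -0.1 0 0; 0 -0.05 -0.25 0 0; 0 -0.08 -0.4 0 0; 0 -0.09 -0.5 0 0; 0 -0.09 -0.55 0 0; 0 -0.09 -0.55 0 0; 0 -0.09 -0.55 0 0; 0 -0.09 -0.55 0 0; 0 -0.09 -0.5 0 0; 0 -0.08 -0.45 0 0; 0 -0.09 -0.4 0 0; 0 -0.08 -0.25 0 0; 0 -0.06 -0.16 0 0; 0 0 0 0 0; 0 0 0 0 0'
python3 - <<'E'
from h import *
p,r=state()
im,D=optics.capture("wrist"); m=model("wrist"); i2,D2=optics.capture("side"); u=proj(model("side"),p).astype(int)
P=cloud(m,D); z=P[...,2]
print("plate z",np.median(z[(np.hypot(P[...,0]-.45,P[...,1]+.2)<.03)]))
k=(z>.038)&(z<.054)&(np.hypot(P[...,0]-.523,P[...,1]+.1455)<.06); L=(P[k]-[.523,-.1455,0])@r; L[:,0]*=-1
for s in(-1,1):
    q=L[(L[:,0]*s>0.01)]; print("vee",s,len(q),np.round([q[:,0].min(),q[:,0].max(),q[:,1].min(),q[:,1].max()],4) if len(q) else "")
hsv=cv2.cvtColor(im,cv2.COLOR_RGB2HSV); b=P[(hsv[...,0]>100)&(hsv[...,0]<125)&(hsv[...,1]>120)&(z>.01)&(z<.04)]
L=(b-[.523,-.1455,0])@r; L[:,0]*=-1
print("bar n",len(b),"x",L[:,0].min(),L[:,0].max())
for x in(-.045,-.02,0,.02): 
    q=L[abs(L[:,0]-x)<.006]; 
    if len(q): print(x,len(q),np.round([q[:,1].min(),q[:,1].max()],4))
for t in("cradle_seat","nut_mid"): print(t,[(np.round(at_z(m,d["uv"],.06 if t[0]=="c" else .053),4),round(d["p"],2)) for d in mark_of("wrist",t)[:2]])
c=cv2.resize(i2[u[1]-55:u[1]+45,u[0]-70:u[0]+70],(420,300),interpolation=cv2.INTER_CUBIC)
cv2.imwrite("pics/f.png",np.hstack([c,cv2.resize(im,(380,300))])[...,::-1])
E
```

```text
time: 12.88
tool_pos: [0.5408, -0.1492, 0.1321]
ee_rot: [-0.0, 0.118, 0.993, 0.0]
force: [0.8, 0.4, -2.0]
opening: 0.0393
grasp_force: 40.0
t 12.875 tcp [ 0.5408 -0.1492  0.1321] x [-0.972  0.234  0.   ] y [0.234 0.972 0.   ] op 0.03927194609286071 gf 39.99918222427368 F [ 0.8  0.4 -2. ] q6 -1.664
plate z 0.010347425409218049
vee -1 0 
vee 1 0 
bar n 831 x -0.1338168010305508 0.2441329518699809
-0.045 372 [-0.206   0.0368]
-0.02 52 [-0.1994  0.1439]
0 41 [-0.1986  0.0493]
0.02 44 [-0.1975  0.1553]
cradle_seat [(array([ 0.4752, -0.3224,  0.06  ]), 0.67)]
nut_mid []
```

View pics/f.png

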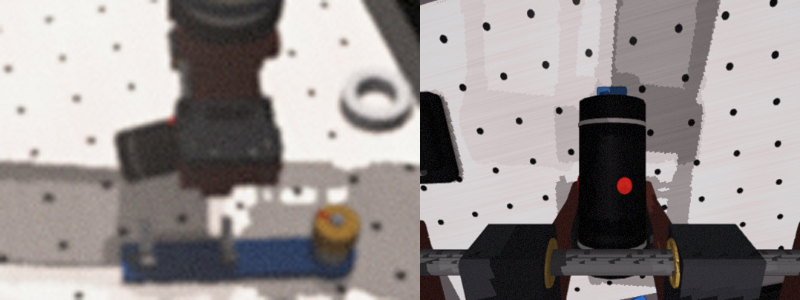

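Left crop: the sleeve is inclined, with its lower (foot) end at (140,155) above the left vee (147,245); the right vee is at (228,235) and the nut at (335,235). I'll lower it until just before the foot touches.

```bash
python3 -m creep '0 0.05 0 0.1 0; 0 0.05 0 0.2 0; 0 0 0 0.35 0; 0 0 0 0.35 0; 0 0 0 0.35 0; 0 0 0 0.25 0; 0 0 0 0.15 0; 0 0 0 0.05 0; 0 0 0 0 0'
python3 - <<'E'
from h import *
p,r=state(); d=(p-[.523,-.1455,0])@r; print("cradle x",-d[0],"y",d[1])
E
```

```text
time: 14.2
tool_pos: [0.5361, -0.1486, 0.0425]
ee_rot: [0.0, 0.118, 0.993, -0.0]
force: [0.5, -0.9, -1.1]
opening: 0.0394
grasp_force: 40.0
t 14.2 tcp [ 0.5361 -0.1486  0.0425] x [-0.972  0.235 -0.001] y [ 0.235  0.972 -0.   ] op 0.039425625066132265 gf 39.999200105667114 F [ 0.5 -0.9 -1.1] q6 -1.665
cradle x 0.013507944008467259 y 2.5311430062494896e-05
```

```bash
python3 -m creep '0 0 0 0 0; 0 0 0 0.06 0; 0 0 0 0.06 0; 0 0 0 0.06 0; 0 0 0 0.06 0' 5; python3 sl.py
```

```text
time: 14.82
tool_pos: [0.5361, -0.1486, 0.0302]
ee_rot: [0.0, 0.118, 0.993, -0.0]
force: [1.6, 0.2, 1.0]
opening: 0.04
grasp_force: 5.0
t 14.825 tcp [ 0.5361 -0.1486  0.0302] x [-0.972  0.235 -0.001] y [0.235 0.972 0.   ] op 0.03999025466577634 gf 5.000176504254341 F [1.6 0.2 1. ] q6 -1.665
20032 slope deg 11.77184544581684 x range [0.01229919 0.07375209] top z [-0.06017809 -0.0476742 ]
0.015 4672 [-0.03    0.03   -0.0521]
0.025 2197 [-0.0191  0.0195 -0.0529]
0.035 2288 [-0.0189  0.0198 -0.0507]
0.045 2538 [-0.0189  0.0196 -0.0489]
0.055 2476 [-0.0186  0.0197 -0.047 ]
0.065 2228 [-0.0189  0.0196 -0.0444]
0.075 890 [-0.0188  0.0187 -0.044 ]
mid tool [ 0.0189 -0.0025 -0.019 ] 0.63
mid tool [ 0.0697  0.0005 -0.019 ] 0.56
```

It is rotating about the pads as intended: 11.8° left. Continuing.

```bash
python3 -m creep '0 0 0 0.05 0; 0 0 0 0.05 0; 0 0 0 0.05 0; 0 0 0 0.04 0; 0 0 0 0 0'; python3 sl.py
```

```text
time: 15.55
tool_pos: [0.5358, -0.1485, 0.0205]
ee_rot: [-0.0, 0.118, 0.993, 0.0]
force: [2.4, 1.0, -0.7]
opening: 0.0401
grasp_force: 5.0
t 15.55 tcp [ 0.5358 -0.1485  0.0205] x [-0.972  0.235  0.   ] y [0.235 0.972 0.   ] op 0.04009340506270093 gf 5.000753849744797 F [ 2.4  1.  -0.7] q6 -1.665
18504 slope deg 2.484827425868301 x range [0.01283735 0.07084103] top z [-0.06096127 -0.05835753]
0.015 3913 [-0.03    0.03   -0.0528]
0.025 1647 [-0.0204  0.0199 -0.0568]
0.035 2174 [-0.019   0.0193 -0.0575]
0.045 2438 [-0.0188  0.0199 -0.0576]
0.055 2062 [-0.0189  0.0195 -0.0575]
0.065 2955 [-0.0189  0.0197 -0.0575]
0.075 755 [-0.0186  0.0192 -0.0524]
mid tool [ 0.0166 -0.001  -0.019 ] 0.71
```

Flat in the vees, with the middle about 11 mm towards the robot. I'll release, then regrip at the middle to centre it.

```bash
python3 -m creep '0.5 0 0 0 0; 0.6 0 0 0 0; 0.75 0 0 0 0; 0.75 0 0 0 0; 0.75 0.1 0 -0.1 0; 0.75 0.2 0 -0.15 0; 0.75 0.2 0 -0.15 0; 0.75 0 0 0 0; 0.75 0 0 0 0' 5
python3 - <<'E'
from h import *
p,r=state(); im,D=optics.capture("wrist"); m=model("wrist"); L=(cloud(m,D)-[.523,-.1455,0])@r; L[...,0]*=-1
S=L[(abs(L[...,1])<.004)&(abs(L[...,0])<.12)&(L[...,2]<0)]
S[:,2]*=-1; q=S[(S[:,2]>.07)&(S[:,2]<.09)]; print("top n",len(q),"x",np.percentile(q[:,0],[.2,50,99.8]),"z",np.median(q[:,2]),np.polyfit(q[:,0],q[:,2],1)[0])
for n in("wrist","side","top"):
    if n!="wrist": optics.capture(n)
    mm=model(n)
    for t in("sleeve_mid","cradle_seat","nut_mid"):
        for d in mark_of(n,t)[:2]:
            a=(at_z(mm,d["uv"],.06 if t!="nut_mid" else .0525)-[.523,-.1455,0])@r; print(n,t,round(d["p"],2),"cradle x,y",np.round([-a[0],a[1]],4))
cv2.imwrite("pics/g.png",im[...,::-1])
E
```

```text
time: 16.77
tool_pos: [0.5116, -0.1427, 0.0409]
ee_rot: [0.0, 0.118, 0.993, -0.0]
force: [-0.7, 0.4, -0.6]
opening: 0.0658
grasp_force: 0.0
t 16.775 tcp [ 0.5116 -0.1427  0.0409] x [-0.972  0.235 -0.001] y [ 0.235  0.972 -0.   ] op 0.06577914619997303 gf 0.0 F [-0.7  0.4 -0.6] q6 -1.67
top n 2758 x [-0.05740477 -0.02825273  0.03239748] z 0.07987641391890532 0.012094814442746096
wrist sleeve_mid 0.78 cradle x,y [-0.0133 -0.0004]
wrist nut_mid 0.48 cradle x,y [-0.0242  0.1103]
side sleeve_mid 0.78 cradle x,y [-0.3262  0.2767]
side cradle_seat 0.87 cradle x,y [ 0.006  -0.0015]
side cradle_seat 0.33 cradle x,y [0.1604 0.1275]
side nut_mid 0.67 cradle x,y [0.1141 0.0002]
top sleeve_mid 0.88 cradle x,y [-0.3293  0.2826]
top sleeve_mid 0.69 cradle x,y [-0.0117  0.0011]
```

View pics/g.png

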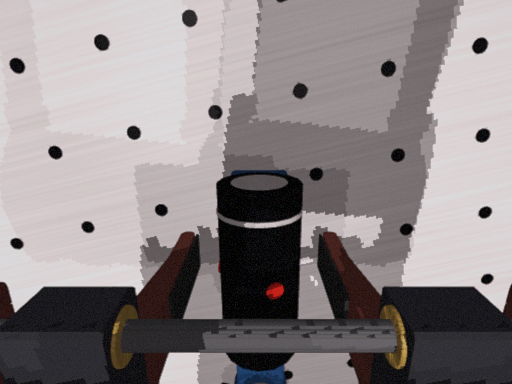

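The sleeve lies in the vees between the fingers (red dot (275,291), end (260,183)), middle 12.5 mm short of the seat. Regripping and shifting it.

```bash
python3 -m creep '0 0 0 0 0; 0 0 0 0 0; 0 0 0 0 0; 0 0 0 0 0; 0 0 0 0 0; 0 0 0 -0.04 0; 0 0 0 -0.04 0; 0 -0.04 0 0 0; 0 -0.08 0 0 0; 0 -0.08 0 0 0; 0 -0.05 0 0 0; 0 0 0 0 0; 0 0 0 0.03 0; 0 0 0 0.03 0; 0 0 0 0.02 0; 0 0 0 0 0' 20
python3 - <<'E'
from h import *
state()
E
```

```text
time: 19.38
tool_pos: [0.5238, -0.1454, 0.041]
ee_rot: [0.0, 0.118, 0.993, 0.0]
force: [-0.0, 0.8, 1.5]
opening: 0.0396
grasp_force: 20.0
t 19.375 tcp [ 0.5238 -0.1454  0.041 ] x [-0.972  0.235 -0.   ] y [0.235 0.972 0.   ] op 0.03957334780930748 gf 19.99443233013153 F [-0.   0.8  1.5] q6 -1.667
```

```bash
python3 -m creep '0.5 0 0 0 0; 0.55 0 0 0 0; 0.6 0 0 0 0; 0.75 0 0 0 0; 0.75 0 0 0 0; 1 0 0 -0.1 0; 1 0 0 -0.3 0; 1 0 0 -0.6 0; 1 0 0 -0.6 0; 1 0 0 -0.4 0; 1 -0.2 0 0 0; 1 -0.4 0 0 0; 1 -0.4 0 0 0; 1 -0.2 0 0 0; 1 0 0 0 0; 1 0 0 0 0'
python3 - <<'E'
from h import *
p,r=state(); im,D=optics.capture("wrist"); m=model("wrist"); P=cloud(m,D); L=(P-[.523,-.1455,0])@r; L[...,0]*=-1; L[...,2]*=-1
S=L[(abs(L[...,1])<.004)&(abs(L[...,0])<.08)]
q=S[(S[:,2]>.07)&(S[:,2]<.09)]; print("sleeve top n",len(q),"x",np.percentile(q[:,0],[.2,99.8]),"z",np.median(q[:,2]),np.polyfit(q[:,0],q[:,2],1)[0])
q=L[(abs(L[...,0])<.06)&(abs(L[...,1])<.04)&(L[...,2]>.072)&(L[...,2]<.085)]
for s in(-.03,0,.03):
    w=q[abs(q[:,0]-s)<.01]; print(" y at",s,w[:,1].min(),w[:,1].max())
hsv=cv2.cvtColor(im,cv2.COLOR_RGB2HSV); k=(hsv[...,0]>12)&(hsv[...,0]<35)&(hsv[...,1]>90)&(np.hypot(L[...,0]-.115,L[...,1])<.04)&(L[...,2]>.04)
q=P[k]; print("nut n",len(q))
if len(q):
    t=q[q[:,2]>np.percentile(q[:,2],60)-.004]; c,rad=cv2.minEnclosingCircle(t[:,:2].astype(np.float32)); print("nut",c,rad,np.median(t[:,2]))
cv2.imwrite("pics/h.png",im[...,::-1])
E
```

```text
time: 21.38
tool_pos: [0.5816, -0.1596, 0.1403]
ee_rot: [-0.0, 0.118, 0.993, 0.0]
force: [0.3, 0.5, 0.1]
opening: 0.0878
grasp_force: 0.0
t 21.375 tcp [ 0.5816 -0.1596  0.1403] x [-0.972  0.235  0.001] y [0.235 0.972 0.   ] op 0.0877985187673411 gf 0.0 F [0.3 0.5 0.1] q6 -1.658
sleeve top n 1571 x [-0.04406881  0.04489087] z 0.08048609023070503 0.0006152498545462137
 y at -0.03 -0.01692738531324648 0.017141805951813745
 y at 0 -0.0161889023345485 0.017072439657288715
 y at 0.03 -0.016027663529161667 0.017213449112055773
nut n 1375
nut (0.635473906993866, -0.17173133790493011) 0.018263718113303185 0.06367800660730816
```

View pics/h.png

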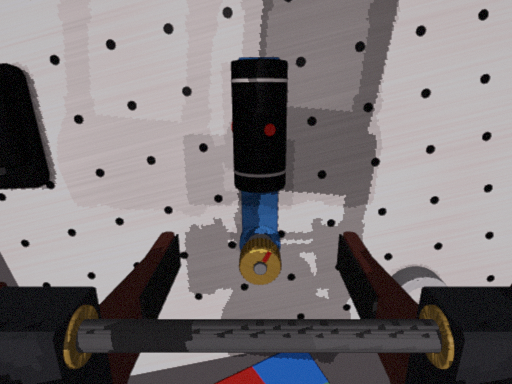

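The sleeve lies centred (x −44…+45 mm, level, y centred). The nut is at (260,265) with its red mark at (266,257), top at 63.7 mm, i.e. about 3.5 rad off. Now the nut.

```bash
python3 -m creep '1 -0.15 0.02 0 0; 1 -0.35 0 0 0; 1 -0.35 0 0 0; 1 -0.25 0 0.1 0; 1 0 0 0.3 0; 1 0 0 0.5 0; 1 0 0 0.5 0; 1 0 0 0.4 0; 1 0 0 0.2 0; 1 0 0 0.12 0; 1 0 0 0 0; 0 0 0 0 0; 0 0 0 0 0; 0 0 0 0 0; 0 0 0 0 0; 0 0 0 0 0; 0 0 0 0 0; 0 0 0 0 0' 25
python3 - <<'E'
from h import *
state(); print(manip.get_obs()["moment"])
E
```

```text
time: 23.68
tool_pos: [0.6357, -0.1715, 0.0346]
ee_rot: [-0.0, 0.118, 0.993, 0.0]
force: [0.3, 1.4, 0.0]
opening: 0.0341
grasp_force: 25.0
t 23.675 tcp [ 0.6357 -0.1715  0.0346] x [-0.972  0.235  0.   ] y [0.235 0.972 0.   ] op 0.034055611011551176 gf 24.99999850988388 F [0.3 1.4 0. ] q6 -1.649
[ 0.1233423  -0.03129124 -0.02094905]
```

```bash
python3 -m creep '0 0 0 0 0.3; 0 0 0 0.001 0.7; 0 0 0 0.001 1; 0 0 0 0.001 1; 0 0 0 0.001 1; 0 0 0 0.001 1; 0 0 0 0.001 1; 0 0 0 0.001 1'
python3 - <<'E'
from h import *
state(); print(manip.get_obs()["moment"])
E
```

```text
time: 24.68
tool_pos: [0.6359, -0.1712, 0.0343]
ee_rot: [0.0, 0.413, 0.911, 0.0]
force: [1.4, 1.5, -0.7]
opening: 0.0345
grasp_force: 25.0
t 24.675 tcp [ 0.6359 -0.1712  0.0343] x [-0.659  0.752  0.   ] y [0.752 0.659 0.001] op 0.0344946979123448 gf 24.998338222503662 F [ 1.4  1.5 -0.7] q6 -1.034
[ 0.29889799 -0.11640761  0.02592103]
```

Turns freely, and q6 rises with clockwise turn. Keep screwing down.

```bash
python3 -m creep '0 0 0 0.001 1; 0 0 0 0.001 1; 0 0 0 0.001 1; 0 0 0 0.001 1; 0 0 0 0.001 1; 0 0 0 0.001 1; 0 0 0 0.001 1; 0 0 0 0.001 1; 0 0 0 0.001 1; 0 0 0 0.001 1; 0 0 0 0.001 1; 0 0 0 0.001 1; 0 0 0 0.001 1; 0 0 0 0.001 1; 0 0 0 0.001 1; 0 0 0 0.001 1'
python3 - <<'E'
from h import *
state(); print(manip.get_obs()["moment"])
E
```

```text
time: 26.68
tool_pos: [0.6368, -0.1712, 0.0337]
ee_rot: [0.0, 0.902, 0.432, 0.001]
force: [4.0, 1.8, -1.3]
opening: 0.0347
grasp_force: 25.0
t 26.675 tcp [ 0.6368 -0.1712  0.0337] x [0.626 0.78  0.002] y [ 0.78  -0.626  0.002] op 0.034709611751931706 gf 24.998157620429993 F [ 4.   1.8 -1.3] q6 0.362
[ 0.25115444 -0.52448333  0.03900698]
```

```bash
python3 -m creep '0 0 0 0.001 1; 0 0 0 0.001 1; 0 0 0 0.001 1; 0 0 0 0.001 1; 0 0 0 0.001 1; 0 0 0 0.001 1; 0 0 0 0.001 1; 0 0 0 0.001 1'
python3 - <<'E'
from h import *
state(); print(manip.get_obs()["moment"])
E
```

```text
time: 27.68
tool_pos: [0.6366, -0.1716, 0.0334]
ee_rot: [0.0, 0.995, 0.098, 0.001]
force: [-0.3, -0.0, 0.5]
opening: 0.0346
grasp_force: 25.0
t 27.675 tcp [ 0.6366 -0.1716  0.0334] x [0.981 0.195 0.002] y [ 0.195 -0.981  0.001] op 0.03455635026905376 gf 24.998685121536255 F [-0.3 -0.   0.5] q6 1.059
[-0.05172378  0.34491628  0.67589142]
```

```bash
python3 -m creep '0 0 0 0 0.6; 0 0 0 0 0.6; 0 0 0 0 0; 0 0 0 0 0'
python3 - <<'E'
from h import *
p,r=state(); print(manip.get_obs()["moment"])
im,D=optics.capture("wrist"); m=model("wrist"); u=proj(m,p-r[:,2]*.03).astype(int); print(u)
P=cloud(m,D); hsv=cv2.cvtColor(im,cv2.COLOR_RGB2HSV)
k=(hsv[...,0]>12)&(hsv[...,0]<35)&(hsv[...,1]>90)&(np.hypot(P[...,0]-.6357,P[...,1]+.1716)<.02)&(P[...,2]>.04); print(k.sum(), np.percentile(P[k][:,2],[50,90]) if k.sum() else "")
y0=max(0,min(u[1]-90,204)); cv2.imwrite("pics/i.png",cv2.resize(im[y0:y0+180,136:376],(720,540))[...,::-1])
E
```

```text
time: 28.18
tool_pos: [0.6352, -0.1718, 0.0334]
ee_rot: [0.0, 0.999, 0.048, -0.001]
force: [-5.7, 0.7, 4.1]
opening: 0.0345
grasp_force: 25.0
t 28.175 tcp [ 0.6352 -0.1718  0.0334] x [ 0.995  0.095 -0.001] y [ 0.095 -0.995  0.   ] op 0.03449672612556236 gf 25.000591278076172 F [-5.7  0.7  4.1] q6 1.16
[-0.02674395  1.04724721  0.41334942]
[257 278]
4224 [0.06200408 0.06295776]
```

View pics/i.png

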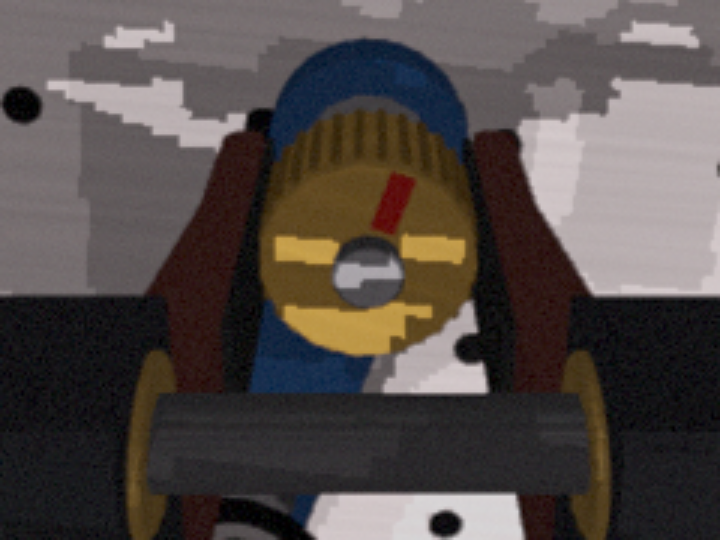

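The nut top is at 62.0 mm (home), moment 0.4–0.7 N m against the stop, and the mark at (395,205) turned with the fingers (about 5° of slip at the stop): it has bottomed. Backing off a quarter turn.

```bash
python3 -m creep '0 0 0 0 -0.4; 0 0 0 0 -0.7; 0 0 0 -0.001 -1; 0 0 0 -0.001 -1; 0 0 0 -0.001 -1; 0 0 0 -0.001 -1; 0 0 0 -0.001 -1; 0 0 0 -0.001 -1; 0 0 0 -0.001 -1; 0 0 0 -0.001 -1; 0 0 0 -0.001 -1; 0 0 0 -0.001 -1; 0 0 0 -0.001 -1; 0 0 0 -0.001 -1; 0 0 0 -0.001 -1; 0 0 0 -0.001 -1; 0 0 0 -0.001 -1; 0 0 0 -0.001 -1; 0 0 0 0 -0.8; 0 0 0 0 -0.4'; python3 -m creep '0 0 0 0 0; 0 0 0 0 0; 0 0 0 0 0'
python3 - <<'E'
from h import *
p,r=state(); print(manip.get_obs()["moment"],"yaw",np.degrees(np.arctan2(r[1,0],r[0,0])))
im,D=optics.capture("wrist"); m=model("wrist"); u=proj(m,p-r[:,2]*.03).astype(int)
i2,D2=optics.capture("side"); m2=model("side"); P=cloud(m2,D2); L=(P-[.523,-.1455,0])@R.from_euler("z",-13.4,degrees=True).as_matrix()
q=L[(abs(L[...,0])<.06)&(abs(L[...,1])<.02)&(L[...,2]>.072)&(L[...,2]<.086)]; print("sleeve",len(q),np.percentile(q,[1,99],axis=0).round(3).tolist())
v=proj(m2,[.56,-.15,.06]).astype(int); y0=max(0,min(u[1]-90,204))
cv2.imwrite("pics/j.png",np.hstack([cv2.resize(im[y0:y0+180,136:376],(400,300)),cv2.resize(i2[v[1]-45:v[1]+45,v[0]-60:v[0]+60],(400,300))])[...,::-1])
E
```

```text
time: 30.72
tool_pos: [0.6366, -0.1729, 0.0342]
ee_rot: [0.002, 0.663, 0.749, 0.0]
force: [3.0, -4.2, -0.2]
opening: 0.035
grasp_force: 25.0
time: 31.1
tool_pos: [0.6366, -0.1729, 0.0342]
ee_rot: [0.002, 0.664, 0.748, 0.0]
force: [2.7, -5.7, -0.6]
opening: 0.0345
grasp_force: 25.0
t 31.1 tcp [ 0.6366 -0.1729  0.0342] x [-0.119  0.993 -0.002] y [0.993 0.119 0.002] op 0.0344851923699166 gf 25.000082552433014 F [ 2.7 -5.7 -0.6] q6 -0.436
[-0.90373083 -0.39838559  0.04318601] yaw 96.84715713363565
sleeve 465 [[-0.044, -0.019, 0.072], [0.043, 0.013, 0.084]]
```

View pics/j.png

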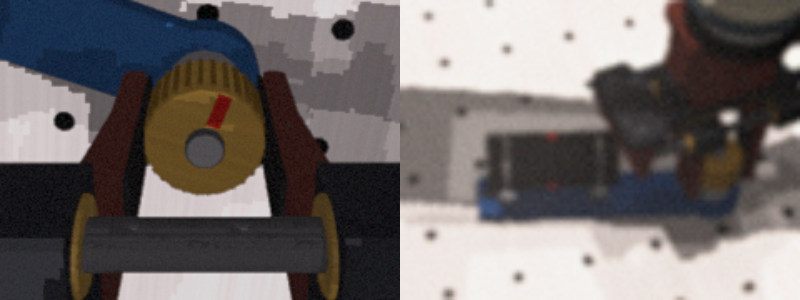

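Left: the mark (220,112) kept its angle to the fingers, so the nut turned 91° with them. Right: the sleeve lies in the vees (550,160). Handing in.

```bash
python3 -c "
from station import manip
print(manip.hand_in())"
```

```text
the job is handed in; nothing more can be done
None
```

I handed the job in at about 31 s: by my measurements the sleeve lies centred in both vees and released, and the lock nut was bottomed out, backed off about 91° and is still gripped at 25 N; hand-in returned no verdict.

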